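# Set up and load the jar jig on the flatbed printer

### The job

Get the flatbed printer ready to print jar lids. First take the varnish tin off the bed and stand it in the grey tray; then, with its lane still empty, push the black jig plate fully home on the bed, flat against both dowels and against the end stop. Then load every small aluminium jar standing on the bench into the jig's lane, upright in single file, closed up against the lane's end wall without gaps, leave the jig home, and leave the other things on the bench where they are.

Things in the scene. Friction and masses are not known exactly. Their poses are not given: they have to be found in the camera images.
- printer: desktop flatbed UV printer fixed on the bench, base 360 (x) x 540 (y) mm, black. Origin on the bench top, z up; its x points away from the robot, its y to the robot's left (turned 5 degrees at most). Its aluminium bed is flat at z = 60 mm, x -176 to 176, y -236 to 296 mm, with two dowels and an end stop; the print bridge is parked at its left end
- dowel_near (a point): top centre of the right-hand dowel, an upright steel pin 10 mm across and 20 mm high in the bed, at printer x = 105, y = -55 mm; the jig goes against its face towards the robot (x = 100)
- dowel_far (a point): top centre of the other, like dowel, at printer x = 105, y = 130 mm
- stop_face (a point): middle of the end stop's face, which looks to the printer's -y at y = 170 mm. The stop is a dark steel block 22 mm high on the bed, printer x 15 to 65, y 170 to 190 mm, its end towards the robot rounded (radius 10) as a lead-in
- bridge (a point): centre of the bridge's beam, which crosses the bed along printer x at printer y 240 to 290, z 137 to 193 mm; the legs stand outside the bed. A black carriage hangs on it at printer x -158 to -72, y 204 to 240, z 104 to 200 mm
- jig: loose jig: black plate 110 (x) x 265 (y) x 10 mm, 0.3 to 0.5 kg, lying askew on the bed. Origin at the centre of its underside, z up; its +x side goes against the dowels, its +y end against the stop (axes within 9 degrees of the printer's). Fully home its origin is at printer x = 45, y = 37.5 mm, axes parallel. An aluminium lane for jars runs along its y at x = 0
- lane_end (a point): on the jig at y = 122.5 mm, z = 10: centre of the lane's closed end, at the foot of its end wall (10 mm thick) on the plate's top. The lane is 43 mm wide inside; two straight rails, 8 mm thick and 18 mm high above the plate, run from jig y = -68 to 122.5 mm; the end wall is as high
- apron (a point): on the jig at y = -108.5 mm, z = 10: centre of the bare apron at the lane's open end, on the plate's top, 24 mm from the plate's edge. From y = -68 to -87 mm the rails splay outwards as a mouth (to about 55 mm inside); y -87 to -132.5 is bare, room for one jar to be set down before it is pushed in
- jar0: small aluminium screw-lid jar, a plain upright cylinder 40 mm across and 36 mm high, about 50 g, standing on the bench to the robot's right. Origin at the centre of its underside, z up through the lid. Three to five of the five are there; the others are absent
- jar1: small aluminium screw-lid jar, a plain upright cylinder 40 mm across and 36 mm high, about 50 g, standing on the bench to the robot's right. Origin at the centre of its underside, z up through the lid. Three to five of the five are there; the others are absent
- jar2: small aluminium screw-lid jar, a plain upright cylinder 40 mm across and 36 mm high, about 50 g, standing on the bench to the robot's right. Origin at the centre of its underside, z up through the lid. Three to five of the five are there; the others are absent
- jar3: small aluminium screw-lid jar, a plain upright cylinder 40 mm across and 36 mm high, about 50 g, standing on the bench to the robot's right. Origin at the centre of its underside, z up through the lid. Three to five of the five are there; the others are absent
- jar4: small aluminium screw-lid jar, a plain upright cylinder 40 mm across and 36 mm high, about 50 g, standing on the bench to the robot's right. Origin at the centre of its underside, z up through the lid. Three to five of the five are there; the others are absent
- varnish: small full varnish tin with a paper label, 54 mm across and 64 mm high, about 0.2 kg, standing on the printer's bed between jig and dowels. Origin at the centre of its underside, z up
- tray: grey shallow tray, fixed on the bench to the right of the printer, outside 115 (x) x 125 (y) x 20 mm high, walls and floor 4 mm. Origin at the centre of its underside
- flat_pot: bystander among the jars: flat amber pot with a black lid, 61 mm across, 28 mm high. Not to be loaded. Origin at the centre of its underside
- tape: bystander on the bed behind the line of the dowels, not in the way: small roll of tape lying flat, 64 mm across, 19 mm high. Origin at the centre of its underside
- mug: bystander at the left: black mug 80 mm across, 95 mm high, handle on its y side. Origin at the centre of its underside
- pen_pot: bystander at the left: open steel pot 76 mm across, 100 mm high. Origin at the centre of its underside
- notes: bystander at the left: block of yellow sticky notes 76 x 76 x 22 mm. Origin at the centre of its underside
- scraper: bystander at the far right: scraper 200 mm long lying on the bench. Origin near its middle

How it is judged:
By the outcome, as a careful person would: the job done as asked, in the order asked, and still so for the second after the job is handed in, with the robot touching nothing.
Of jar0, jar1, jar2, jar3, jar4 only 3 to 5 are there at a start; the rules pass over those that are not, and their reading is None.
At some moment in a run one of jar0, jar1, jar2, jar3, jar4, jig may be knocked a few centimetres aside while the robot is not near it.
It also fails if it takes over 210 s, if anything falls off the work surface, if the arm or the gripper's body presses on something with over 40 N, if the wrist force passes 120 N, or if a joint passes its speed limit or range.

### The arm

A 7-joint arm with a two-finger parallel gripper is mounted at the origin on the work surface. World frame = base frame: x ahead of the robot, y to its left, z up, the work surface at z = 0. Lengths are in m, angles in rad, forces in N, time in s.
With the tool pointing down it reaches from about 0.425 to 0.95 m from the base axis. Payload 4.7 kg.
Tool frame: the origin (TCP) lies on the centre line of the jaws, within the pads' length; the fingertips stand 22 mm ahead of it and the grasp point (between the pads) lies 3 mm ahead of it; z points along the fingers, y is the line along which they close (so a half turn about z gives the same grasp; the last joint's range is limited). The gripper opens to 85 mm and grips with 20 to 120 N. Pads are 22 mm wide; open, the fingers measure 114 mm over their backs; the gripper's body (76 mm by 85 mm) begins 54 mm behind the grasp point. The pads swing forward as they close: fully open they stand 13 mm farther back than shut.
Start: joints at [1.115, 0.469, -0.049, 1.532, 0.024, 1.141, -0.082], TCP at [0.279, -0.614, 0.253] pointing down, gripper open.
Joint ranges: [-2.59, 2.59], [-0.33, 1.99], [-1.39, 1.29], [0.1, 2.45], [-1.04, 4.18], [0.21, 1.99], [-2.66, 2.66]. Speed limits (rad/s): [2.57, 2.57, 3.14, 3.14, 3.14, 3.14, 3.14].

### API

Orientations are given as a rotation vector (axis times angle).
In Python, from cell import bot gives the robot as it stands.
- The arm moves only by the shell command python3 -m pendant 'ROWS' [FORCE]. ROWS is a JSON object of lists of equal length, an entry for each row: "dp": the shift along the tool's x, y, z in cm, a list of three; "delta_rot": the turn, a rotation vector about the tool's x, y, z in degrees, a list of three; "fingers": the closure, from 0 (fully open) to 1 (shut). A call has 1 to 10 rows; each row is the pose to reach, as a shift and turn from the pose commanded when the call began, along the tool's axes at that moment; what a row does not reach only later rows make up. A row lasts 1/8 s, in which the tool goes at most 62.5 mm and 10.7 degrees, less where a joint would pass 70% of its speed; a pose out of reach is approached as far as the arm can. A call with a gripper value outside its range is refused whole. The fingers move at their own pace and stop on an object; FORCE is the grip in N (left out, the last holds). Time passes only in rows, so rows that repeat a pose let the fingers close. It gives the time, the measured TCP pose, the force, the opening and the grip force at its end, in the units of the state.
- bot.read_state(): the state, without advancing time (a new reading comes with each control period).
- bot.get_image(name): name is "scene" or "top" or "wrist"; returns a dict with "frame" (420x560x3 uint8, red, green, blue), "intrinsics" (3x3 intrinsics, pixels), "pose" (4x4, takes a point from camera to world coordinates); the wrist camera has in their place "tool_from_camera" (4x4, takes a point from camera to tool coordinates, whose origin is the TCP and whose axes are the flange's). Camera axes: x right, y up, looking along -z (the intrinsics and any distortion apply to the point x, -y, -z); pixel columns grow to the right and rows downward; lengths in m; the calibration is good to about 2 mm. A picture is of the moment at which its call begins: read the wrist's pose just before it. There is no depth.
- bot.sign_off(): hands the job in; it is judged then, once.
The state is a dict: "time_s": time; "q": joint angles; "qvel": joint speeds; "effort": joint torques, N m; "position": TCP position; "eef_rot": TCP orientation; "contact_force": force on the tool from outside, world axes, zero at the start; "ft_torque": the same for the moment, N m; "width": finger opening in m; "grasp_force": force on a finger pad.
Only numpy, scipy, OpenCV 4.12 (cv2) and the standard library are available. Lean on these libraries where they do the work, as an engineer would, in place of code of your own. Each camera call takes 0.05 s, during which the arm holds its last target. There are 200 camera calls.

## Working session

There is one attempt and no reset: what is moved stays moved. The work goes in short steps, Python scripts to look and compute and a shell command to move; the robot and the scene stay as the last step left them, time stands still between calls to the robot, and variables do not carry over. Pictures are saved under pics/ and viewed, at most 14 in all, crops included, and the job is handed in when it is done.

```bash
ls; mkdir -p pics; python3 - <<'E'
from cell import bot
import cv2,numpy as np
s=bot.read_state();print({k:np.round(v,3).tolist() for k,v in s.items()})
for n in("scene","top"):
    r=bot.get_image(n);cv2.imwrite(f"pics/{n}0.png",r["frame"][:,:,::-1]);print(n,r["intrinsics"].tolist(),np.round(r["pose"],4).tolist(),[k for k in r])
r=bot.get_image("wrist");print(r["intrinsics"],np.round(r["tool_from_camera"],4).tolist(),r.keys())
E
```

```text
pics
{'time_s': 0.0, 'q': [1.115, 0.469, -0.049, 1.534, 0.024, 1.141, -0.082], 'qvel': [0.0, -0.0, 0.002, 0.0, -0.0, -0.001, -0.001], 'effort': [0.0, -51.031, -0.046, -23.771, 0.011, 0.007, -0.0], 'position': [0.279, -0.614, 0.252], 'eef_rot': [-3.068, -0.665, 0.001], 'contact_force': [-0.954, 0.224, -0.253], 'ft_torque': [-0.009, -0.005, -0.024], 'grasp_force': 0.0, 'width': 0.085}
scene [[452.57170062711293, 0.0, 284.6002193808311], [0.0, 452.57170062711293, 214.54721097745664], [0.0, 0.0, 1.0]] [[0.844, -0.4284, 0.3227, 0.961], [0.5363, 0.6668, -0.5175, -0.6763], [0.0065, 0.6098, 0.7925, 1.1253], [0.0, 0.0, 0.0, 1.0]] ['frame', 'intrinsics', 'pose']
top [[399.6275998742491, 0.0, 287.2868275156148], [0.0, 399.6275998742491, 206.33706958410508], [0.0, 0.0, 1.0]] [[0.0054, 0.9828, -0.1844, 0.3288], [-1.0, 0.0039, -0.0083, -0.0001], [-0.0074, 0.1844, 0.9828, 1.4426], [0.0, 0.0, 0.0, 1.0]] ['frame', 'intrinsics', 'pose']
[[317.57857272   0.         279.21212736]
 [  0.         317.57857272 207.64747522]
 [  0.           0.           1.        ]] [[0.0017, 0.9546, 0.298, 0.076], [1.0, -0.0019, 0.0003, -0.0001], [0.0009, 0.298, -0.9546, -0.1203], [0.0, 0.0, 0.0, 1.0]] dict_keys(['frame', 'intrinsics', 'tool_from_camera'])
```

View pics/top0.png

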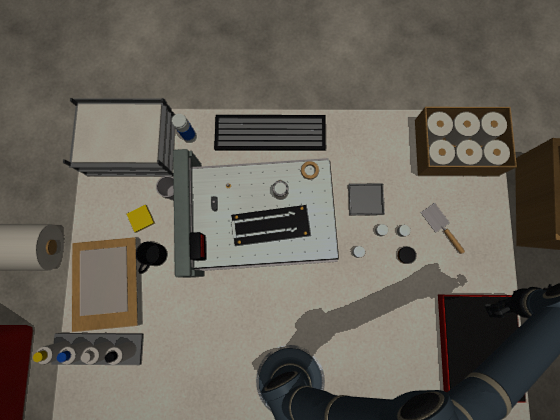

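View pics/scene0.png

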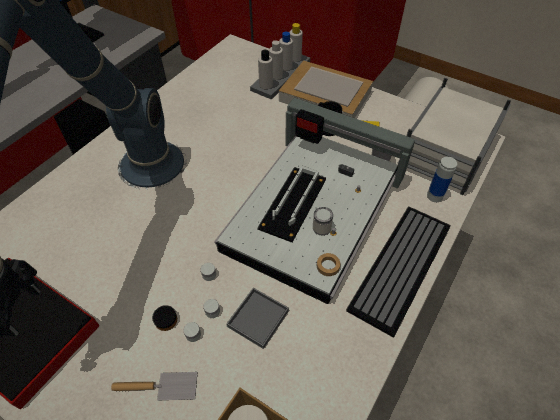

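The top view shows three jars at about (381,230), (403,230) and (358,252). The pot is at (406,255), the tray at (366,199), the tin at (279,187), and the jig around (271,226). I'll enlarge it next.

```bash
cat > h.py <<'E'
from cell import bot
import cv2,numpy as np
from scipy.spatial.transform import Rotation as R
def snap(n,f=None):
    s=bot.read_state();r=bot.get_image(n)
    if n=="wrist":
        T=np.eye(4);T[:3,:3]=R.from_rotvec(s["eef_rot"]).as_matrix();T[:3,3]=s["position"];P=T@r["tool_from_camera"]
    else:P=r["pose"]
    im=r["frame"][:,:,::-1].copy()
    if f:cv2.imwrite("pics/"+f,im)
    return im,r["intrinsics"],P
def w(uv,z,K,P):
    d=np.linalg.inv(K)@[uv[0],uv[1],1];d=P[:3,:3]@(d*[1,-1,-1]);o=P[:3,3];return (o+d*(z-o[2])/d[2])[:2]
def pix(p,K,P):
    c=P[:3,:3].T@(np.array(p)-P[:3,3])*[1,-1,-1];c=K@c;return c[:2]/c[2]
def togo(target,yaw=None):
    "shift in tool axes (cm) to target xyz; turn about tool z (deg) so tool y (closing line) at world angle yaw(deg), mod 180"
    s=bot.read_state();M=R.from_rotvec(s["eef_rot"]).as_matrix();d=M.T@(np.array(target)-s["position"])*100
    out=[np.round(d,2).tolist()]
    a=np.degrees(np.arctan2(M[1,1],M[0,1]))
    if yaw is not None:
        t=-(yaw-a);out+=[round((t+90)%180-90,2)]
    return out,"yaw now",round(a,1),"tilt",np.round(M[:,2],3).tolist()
E
python3 - <<'E'
from h import *
im,K,P=snap("top")
print([np.round(w(p,z,K,P),3).tolist() for p,z in [((381,230),.036),((403,230),.036),((358,252),.036),((279,185),.124),((366,199),.02),((406,254),.028)]])
a=cv2.resize(im[150:275,185:345],None,fx=5,fy=5,interpolation=cv2.INTER_CUBIC);cv2.imwrite("pics/c1.png",a[:600])
E
```

```text
[[0.509, -0.32], [0.509, -0.398], [0.431, -0.237], [0.65, 0.04], [0.624, -0.274], [0.425, -0.406]]
```

View pics/c1.png

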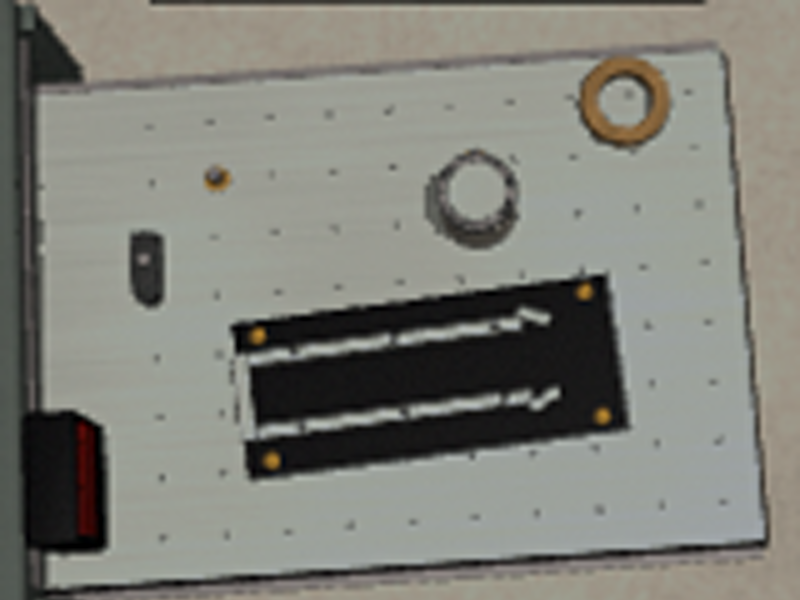

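```bash
cat >> h.py <<'E'
from scipy.optimize import least_squares
def fit(loc,px,K,P,x0):
    "planar pose (x,y,yaw) of body with local points (z = world z) from pixels"
    loc=np.array(loc,float);px=np.array(px,float)
    def pts(v):
        c,s=np.cos(v[2]),np.sin(v[2]);return np.c_[v[0]+c*loc[:,0]-s*loc[:,1],v[1]+s*loc[:,0]+c*loc[:,1],loc[:,2]]
    f=lambda v:(np.array([pix(p,K,P) for p in pts(v)])-px).ravel()
    r=least_squares(f,x0,loss="soft_l1",x_scale=[.1,.1,.1]);return r.x,f(r.x).reshape(-1,2)
E
python3 - <<'E'
from h import *
_,K,P=snap("top")
c=lambda L:[((u+.5)/5-.5+185,(v+.5)/5-.5+150) for u,v in L]
p,e=fit([[.176,-.236,.06],[-.176,-.236,.06],[.105,.130,.08],[.065,.17,.082],[.065,.19,.082],[.015,.18,.082]],c([(720,47),(767,543),(217,174),(163,234),(131,234),(150,306)]),K,P,[.6,.05,0])
print("printer",p,np.degrees(p[2]),e.round(1).tolist())
j,e=fit([[.055,.1325,.07],[.055,-.1325,.07],[-.055,-.1325,.07],[-.055,.1325,.07]],c([(233,325),(607,274),(628,428),(250,478)]),K,P,[.6,.05,0])
print("jig",j,np.degrees(j[2]),e.round(1).tolist())
C,S=np.cos(p[2]),np.sin(p[2]);Rm=np.array([[C,-S],[S,C]])
print("jig in printer",Rm.T@(j[:2]-p[:2]),np.degrees(j[2]-p[2]))
for n,l in dict(home=(.045,.0375),dnear=(.105,-.055),dfar=(.105,.13)).items():print(n,p[:2]+Rm@l)
print("tin base",w(c([(472,222)])[0],.06,K,P),"tin top",w(c([(478,195)])[0],.124,K,P), Rm.T@(w(c([(478,195)])[0],.124,K,P)-p[:2]))
im,K,P=snap("scene")
a=cv2.resize(im[100:290,200:440],None,fx=3,fy=3,interpolation=cv2.INTER_CUBIC);cv2.imwrite("pics/c2.png",a)
E
```

```text
printer [0.56690765 0.08344596 0.07545842] 4.323448966587289 [[0.7, 0.5], [0.5, -0.4], [-0.3, 0.1], [-0.6, -0.1], [0.1, 0.3], [-0.3, -0.3]]
jig [0.52132966 0.0691543  0.13851864] 7.936533423399568 [[-0.3, -0.3], [0.2, -0.2], [0.5, 0.1], [-0.3, 0.4]]
jig in printer [-0.04652569 -0.01081501] 3.6130844568122784
home [0.60895259 0.12423166]
dnear [0.67575513 0.03651809]
dfar [0.66180857 0.22099165]
tin base [0.63259335 0.04117285] tin top [0.63725824 0.03537138] [ 0.06652621 -0.05324128]
```

View pics/c2.png

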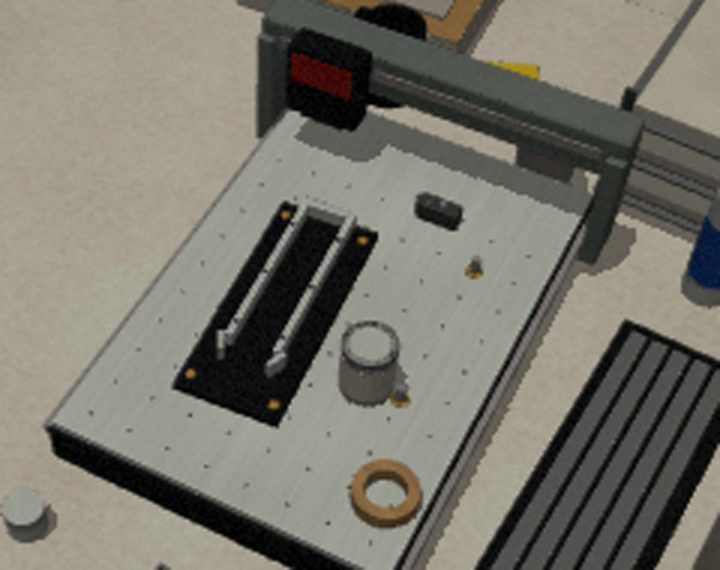

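Tin is at (371,340) in the crop, dowels at (399,398) and (474,262), and the jig plate lies clear of both. I'll cross-check these with the scene camera, then go.

```bash
python3 - <<'E'
from h import *
_,K,P=snap("scene")
c=lambda L:[((u+.5)/3-.5+200,(v+.5)/3-.5+100) for u,v in L]
j,e=fit([[.055,.1325,.07],[.055,-.1325,.07],[-.055,-.1325,.07],[-.055,.1325,.07]],c([(378,235),(278,425),(175,386),(285,202)]),K,P,[.6,.05,0])
print("jig",j,np.degrees(j[2]),e.round(1).tolist())
print("tin",w(c([(371,341)])[0],.124,K,P),"dn",w(c([(399,391)])[0],.08,K,P),"df",w(c([(475,259)])[0],.08,K,P))
print(togo([.638,.036,.2],94.3))
print("jars",[w(p,.036,K,P) for p in [(208,268),(211,304),(192,327)]],"tray",w((258,317),.02,K,P))
E
```

```text
jig [0.52802238 0.06770765 0.14333488] 8.21248380654612 [[0.7, -0.2], [0.3, 0.1], [-0.5, -0.1], [-0.4, 0.2]]
tin [0.6422302  0.03973951] dn [0.68004637 0.03331342] df [0.66555261 0.22119196]
([[59.56, -44.35, 5.33], np.float64(20.15)], 'yaw now', np.float64(-65.5), 'tilt', [-0.0, 0.0, -1.0])
jars [array([ 0.43885934, -0.23844494]), array([ 0.51381744, -0.32062498]), array([ 0.51286635, -0.39737472])] tray [ 0.63413058 -0.27854112]
```

```bash
python3 -m pendant '{"dp":[[6,-4.4,0],[12,-8.8,0],[18,-13.2,0],[23.8,-17.7,0],[29.8,-22.2,0],[35.7,-26.6,0],[41.7,-31,0],[47.6,-35.5,0],[53.6,-40,0],[59.7,-44.5,0]],"delta_rot":[[0,0,2],[0,0,4],[0,0,6],[0,0,8],[0,0,10],[0,0,12],[0,0,14],[0,0,16],[0,0,18],[0,0,20]],"fingers":[0,0,0,0,0,0,0,0,0,0]}'; python3 -m pendant '{"dp":[[0,0,0],[0,0,0],[0,0,0],[0,0,0]],"delta_rot":[[0,0,0],[0,0,0],[0,0,0],[0,0,0]],"fingers":[0,0,0,0]}'; python3 - <<'E'
from h import *
im,K,P=snap("wrist","w1.png");print(togo([.64,.038,.2],94.3))
E
```

```text
time_s: 1.6
position: [0.5818, -0.0654, 0.2536]
eef_rot: [3.139, 0.12, 0.001]
contact_force: [0.8, -0.4, 0.2]
width: 0.0855
grasp_force: 0.0
time_s: 2.1
position: [0.5806, -0.0687, 0.2534]
eef_rot: [3.139, 0.118, 0.0]
contact_force: [0.4, 0.6, -0.2]
width: 0.0856
grasp_force: 0.0
([[6.72, -10.16, 5.34], np.float64(0.02)], 'yaw now', np.float64(-85.7), 'tilt', [0.0, -0.0, -1.0])
```

View pics/w1.png

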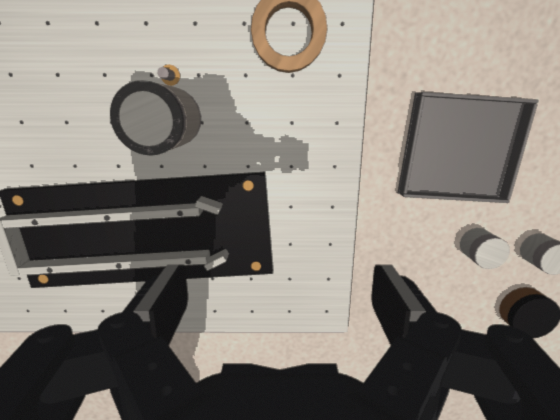

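The wrist view shows the tin top at (148,117), the near dowel at (164,72), and jig corners at (265,172), (273,273) and (30,287). The tray spans (417,93)–(535,100)–(513,201)–(400,195).

```bash
python3 - <<'E'
from h import *
_,K,P=snap("wrist")
print("tin",w((148,117),.124,K,P),"dn",w((164,72),.08,K,P))
j,e=fit([[.055,-.1325,.07],[-.055,-.1325,.07],[-.055,.1325,.07]],[(265,172),(273,273),(30,287)],K,P,[.52,.07,.13])
print("jig",j,np.degrees(j[2]),e.round(1).tolist())
a=[w(p,.02,K,P) for p in [(417,93),(535,100),(513,201),(400,195)]];print("tray",np.mean(a,0),np.round(a,3).tolist())
print("jars",w((492,253),.036,K,P))
E
```

```text
tin [0.64248903 0.0360158 ] dn [0.67836006 0.03804761]
jig [0.52367236 0.0700982  0.14147142] 8.1057153585334 [[0.1, -0.1], [0.0, 0.1], [-0.1, 0.1]]
tray [ 0.62889372 -0.27132618] [[0.683, -0.205], [0.686, -0.331], [0.575, -0.341], [0.572, -0.209]]
jars [ 0.51501021 -0.32224497]
```

```bash
python3 -m pendant '{"dp":[[3.5,-5,0],[6.85,-10.05,0],[6.85,-10.05,2],[6.85,-10.05,6],[6.85,-10.05,10],[6.85,-10.05,13.5],[6.85,-10.05,15.5],[6.85,-10.05,15.5],[6.85,-10.05,15.5],[6.85,-10.05,15.5]],"delta_rot":[[0,0,0],[0,0,0],[0,0,0],[0,0,0],[0,0,0],[0,0,0],[0,0,0],[0,0,0],[0,0,0],[0,0,0]],"fingers":[0,0,0,0,0,0,0,0,0.6,0.6]}' 40; python3 -m pendant '{"dp":[[0,0,0],[0,0,0],[0,0,0],[0,0,0]],"delta_rot":[[0,0,0],[0,0,0],[0,0,0],[0,0,0]],"fingers":[0.8,0.8,0.8,0.8]}' 40
```

```text
time_s: 3.45
position: [0.6428, 0.0384, 0.1003]
eef_rot: [3.139, 0.122, 0.006]
contact_force: [-0.2, 0.7, 1.3]
width: 0.053
grasp_force: 42.5
time_s: 3.95
position: [0.6428, 0.0385, 0.1003]
eef_rot: [3.139, 0.122, 0.006]
contact_force: [-0.4, -0.8, 6.3]
width: 0.0532
grasp_force: 42.2
```

```bash
python3 -m pendant '{"dp":[[0,0,-3],[0,0,-7],[-0.5,4,-7],[-1.2,10,-7],[-1.9,16,-7],[-2.6,22,-7],[-3.3,28,-7],[-3.7,30.9,-7],[-3.7,30.9,-5],[-3.7,30.9,-3]],"delta_rot":[[0,0,0],[0,0,0],[0,0,0],[0,0,0],[0,0,0],[0,0,0],[0,0,0],[0,0,0],[0,0,0],[0,0,0]],"fingers":[0.8,0.8,0.8,0.8,0.8,0.8,0.8,0.8,0.8,0.8]}'; python3 - <<'E'
from h import *
print(togo([.629,-.2725,.0445]))
E
```

```text
time_s: 5.2
position: [0.6284, -0.2706, 0.1268]
eef_rot: [-3.137, -0.124, 0.001]
contact_force: [0.2, 0.2, -2.6]
width: 0.0533
grasp_force: 42.6
([[0.05, 0.21, 8.23]], 'yaw now', np.float64(-85.5), 'tilt', [-0.001, 0.002, -1.0])
```

```bash
python3 -m pendant '{"dp":[[0,0,2],[0,0,4],[0,0,6],[0,0,7.3],[0,0,8],[0,0,8.3],[0,0,8.4],[0,0,8.4],[0,0,8.4],[0,0,8.4]],"delta_rot":[[0,0,0],[0,0,0],[0,0,0],[0,0,0],[0,0,0],[0,0,0],[0,0,0],[0,0,0],[0,0,0],[0,0,0]],"fingers":[0.8,0.8,0.8,0.8,0.8,0.8,0.8,0.8,0.8,0.8]}'
```

```text
time_s: 6.45
position: [0.6287, -0.2725, 0.0446]
eef_rot: [3.139, 0.122, 0.001]
contact_force: [0.4, -0.1, -1.4]
width: 0.0531
grasp_force: 42.6
```

```bash
python3 -m pendant '{"dp":[[0,0,0.05],[0,0,0.05],[0,0,0],[0,0,0],[0,0,-2],[0,0,-5],[0,0,-9],[0,0,-14],[0,0,-19],[0,0,-19]],"delta_rot":[[0,0,0],[0,0,0],[0,0,0],[0,0,0],[0,0,0],[0,0,0],[0,0,0],[0,0,0],[0,0,0],[0,0,0]],"fingers":[0.8,0.3,0.2,0.2,0,0,0,0,0,0]}'; python3 - <<'E'
from h import *
j=[.524,.070,.1415];c,s=np.cos(j[2]),np.sin(j[2])
# hover to view jig: camera is ahead of tool by ~76mm along tool x
t=np.array([.524-.09,.07]);print(togo([*t,.23],np.degrees(j[2])+90))
E
```

```text
time_s: 7.7
position: [0.6313, -0.2731, 0.2417]
eef_rot: [3.134, 0.122, 0.018]
contact_force: [0.4, 0.3, -0.1]
width: 0.0856
grasp_force: 0.0
([[-17.02, -35.74, 0.8], np.float64(-3.66)], 'yaw now', np.float64(-85.6), 'tilt', [0.011, -0.004, -1.0])
```

```bash
python3 -m pendant '{"dp":[[-0.5,-5,0],[-1.5,-10,0],[-3,-16,0],[-5,-22,0],[-7,-28,0],[-9,-33,0],[-9.5,-35,0],[-9.5,-35,0],[-9.5,-35,0],[-9.5,-35,0]],"delta_rot":[[0,0,8],[0,0,17],[0,0,26],[0,0,35],[0,0,44],[0,0,53],[0,0,62],[0,0,71],[0,0,80],[0,0,86.3]],"fingers":[0,0,0,0,0,0.3,0.5,0.5,0.5,0.5]}'; python3 -m pendant '{"dp":[[0,0,0],[0,0,2],[0,0,3],[0,0,3]],"delta_rot":[[0,0,0],[0,0,0],[0,0,0],[0,0,0]],"fingers":[0.5,0.5,0.5,0.5]}'; python3 - <<'E'
from h import *
im,K,P=snap("wrist","w2.png");print(togo([.5478,.0835,.2],8.1), bot.read_state()["q"],bot.read_state()["width"])
E
```

```text
time_s: 8.95
position: [0.5054, 0.0654, 0.2261]
eef_rot: [2.582, -1.749, -0.045]
contact_force: [-0.0, 0.5, -2.1]
width: 0.0427
grasp_force: 0.0
time_s: 9.45
position: [0.5045, 0.0645, 0.1951]
eef_rot: [2.584, -1.744, -0.048]
contact_force: [-0.2, -0.1, -0.6]
width: 0.0428
grasp_force: 0.0
([[-0.19, -4.66, -0.58], np.float64(13.84)], 'yaw now', np.float64(-158.1), 'tilt', [-0.037, -0.002, -0.999]) [-0.89044667  0.36670045  0.86573966  1.99908712 -0.33855622  0.96478746
 -2.60916684] 0.04293925212646044
```

View pics/w2.png

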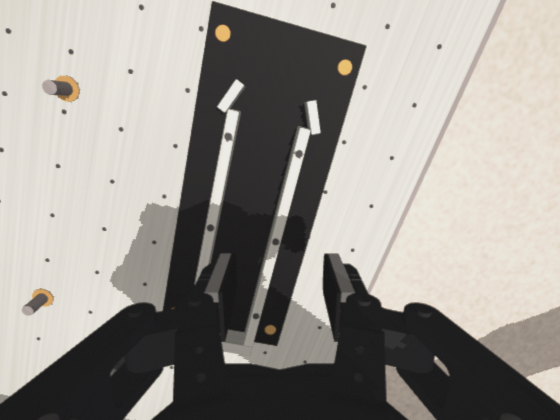

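The wrist view shows dowel tops at (48,87) and (27,310), with jig corners at (212,2) and (366,45). Joint 7 is near its limit, so I'll turn back the other way.

```bash
python3 - <<'E'
from h import *
im,K,P=snap("wrist")
print("dn",w((48,87),.08,K,P),"df",w((27,310),.08,K,P))
j,e=fit([[.055,-.1325,.07],[-.055,-.1325,.07]],[(212,2),(366,45)],K,P,[.52,.07,.13]);print(j,np.degrees(j[2]),e)
E
python3 -m pendant '{"dp":[[0,0,0],[0,0,0],[0,0,0],[0,0,0],[0,0,0],[0,0,0],[0,0,0],[0,0,0],[0,0,0],[0,0,0]],"delta_rot":[[0,0,-10],[0,0,-20],[0,0,-30],[0,0,-40],[0,0,-50],[0,0,-60],[0,0,-70],[0,0,-80],[0,0,-90],[0,0,-100]],"fingers":[0.5,0.5,0.5,0.5,0.5,0.5,0.5,0.5,0.5,0.5]}'; python3 -m pendant '{"dp":[[0,0,0],[0,0,0],[0,0,0],[0,0,0],[0,0,0],[0,0,0],[0,0,0],[0,0,0],[0,0,0]],"delta_rot":[[0,0,-10],[0,0,-20],[0,0,-30],[0,0,-40],[0,0,-50],[0,0,-60],[0,0,-66],[0,0,-66],[0,0,-66]],"fingers":[0.5,0.5,0.5,0.5,0.5,0.5,0.5,0.5,0.5]}'; python3 - <<'E'
from h import *
s=bot.read_state();M=R.from_rotvec(s["eef_rot"]).as_matrix()
print(togo([.5478,.0835,.2],8.1),s["q"].round(2) if hasattr(s["q"],"round") else s["q"])
t=np.radians(8.1);W=np.c_[[-np.sin(t),np.cos(t),0],[np.cos(t),np.sin(t),0],[0,0,-1]]
print(np.linalg.det(W),np.degrees(R.from_matrix(M.T@W).as_rotvec()))
im,K,P=snap("wrist","w3.png")
E
```

```text
dn [0.67940763 0.03952076] df [0.66537049 0.22381197]
[0.52170086 0.07048784 0.15161939] 8.687151080642336 [[-0.82746138 -0.09614148]
 [ 0.93519586  0.20175838]]
time_s: 10.8
position: [0.5057, 0.0647, 0.1967]
eef_rot: [-3.01, -0.871, 0.053]
contact_force: [-0.2, 0.3, -0.1]
width: 0.0427
grasp_force: 0.0
time_s: 11.92
position: [0.5054, 0.0648, 0.1963]
eef_rot: [-2.047, -2.349, 0.04]
contact_force: [-0.4, 0.5, 0.2]
width: 0.0427
grasp_force: 0.0
([[1.27, 4.44, -0.52], np.float64(-0.24)], 'yaw now', np.float64(7.9), 'tilt', [-0.035, -0.003, -0.999]) [-0.41  0.28  0.24  1.97 -0.09  0.93  0.02]
0.9999999999999999 [-2.03305369 -0.12340456 -0.24174102]
```

View pics/w3.png

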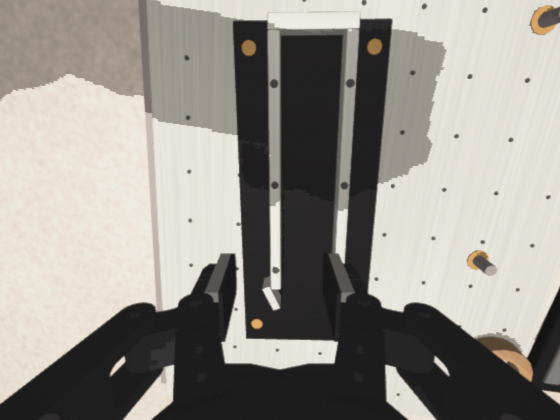

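Here the jig corners are at (233,21), (392,18) and (247,337), and the near dowel top is at (491,270).

```bash
python3 - <<'E'
from h import *
im,K,P=snap("wrist")
print("dn",w((491,270),.08,K,P))
j,e=fit([[-.055,.1325,.07],[.055,.1325,.07],[-.055,-.1325,.07]],[(233,21),(392,18),(247,337)],K,P,[.52,.07,.13]);print(j,np.degrees(j[2]),e.round(1).tolist())
# rail +x centreline at top z .088 : px ~ (345,184)
print("rail",w((346,184),.088,K,P))
c,s=np.cos(j[2]),np.sin(j[2])
for y in(.01,.04):
  t=j[:2]+[c*.0255-s*y,s*.0255+c*y];print(t,togo([*t,.12]))
E
```

```text
dn [0.67754489 0.04048497]
[0.52359815 0.07000742 0.14757366] 8.45534784462829 [[-0.9, -0.2], [1.2, -0.2], [-0.2, 2.9]]
rail [0.54640781 0.09481012]
[0.5473506  0.08364821] ([[1.25, 4.7, 7.45]], 'yaw now', np.float64(7.9), 'tilt', [-0.036, -0.003, -0.999])
[0.54293945 0.11332213] ([[4.25, 4.67, 7.46]], 'yaw now', np.float64(7.9), 'tilt', [-0.036, -0.003, -0.999])
```

```bash
python3 -m pendant '{"dp":[[1.2,4.5,0],[1.25,4.7,2],[1.25,4.7,5],[1.25,4.72,7.5],[1.25,4.75,9],[1.25,4.75,9.7],[1.25,4.75,9.7],[1.25,4.75,9.7],[1.25,4.75,9.7],[1.25,4.75,9.7]],"delta_rot":[[-2,0,-0.2],[-2,0,-0.2],[-2,0,-0.2],[-2,0,-0.2],[-2,0,-0.2],[-2,0,-0.2],[-2,0,-0.2],[-2,0,-0.2],[-2,0,-0.2],[-2,0,-0.2]],"fingers":[0.5,0.5,0.5,0.5,0.5,0.5,0.5,0.8,1,1]}' 40; python3 -m pendant '{"dp":[[0,0,0],[0,0,0],[0,0,0]],"delta_rot":[[0,0,0],[0,0,0],[0,0,0]],"fingers":[1,1,1]}'; python3 - <<'E'
from h import *
print(togo([.6,.1,.1]))
E
```

```text
time_s: 13.28
position: [0.5473, 0.0839, 0.0982]
eef_rot: [-2.057, -2.372, -0.002]
contact_force: [-1.1, -0.2, 5.6]
width: 0.0063
grasp_force: 43.3
time_s: 13.65
position: [0.5473, 0.0838, 0.0982]
eef_rot: [-2.056, -2.372, -0.002]
contact_force: [-1.7, 0.2, 6.4]
width: 0.0067
grasp_force: 43.4
([[0.85, 5.45, -0.18]], 'yaw now', np.float64(8.2), 'tilt', [-0.001, 0.002, -1.0])
```

```bash
python3 -m pendant '{"dp":[[0.2,0.8,0],[0.5,1.8,0],[0.9,2.8,0],[1.3,3.9,0],[1.7,5,0],[2.2,6.1,0],[2.7,7.2,0],[3.1,8.2,0],[3.3,8.7,0],[3.3,8.7,0]],"delta_rot":[[0,0,0.4],[0,0,0.8],[0,0,1.2],[0,0,1.6],[0,0,2],[0,0,2.5],[0,0,3],[0,0,3.5],[0,0,4],[0,0,4]],"fingers":[1,1,1,1,1,1,1,1,1,1]}'; python3 - <<'E'
from h import *
print(togo([.6361,.1377,.0982],4.2))
im,K,P=snap("wrist","w4.png")
E
```

```text
time_s: 14.9
position: [0.6259, 0.1256, 0.0982]
eef_rot: [-2.137, -2.296, 0.011]
contact_force: [-8.6, -5.0, 12.8]
width: 0.007
grasp_force: 44.3
([[1.13, 1.1, -0.01], np.float64(-0.1)], 'yaw now', np.float64(4.1), 'tilt', [-0.008, -0.002, -1.0])
```

View pics/w4.png

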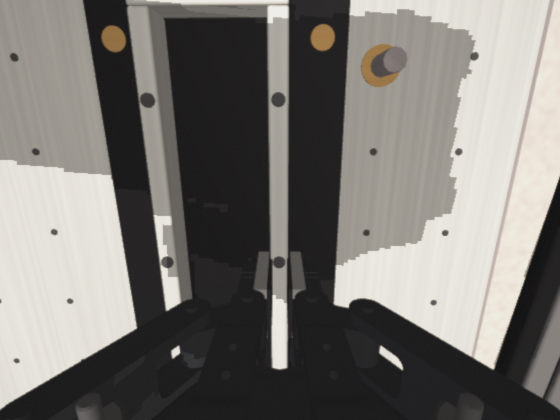

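The jig is still held. Its edge is roughly parallel and about 10 mm short of the far dowel, whose base is at (378,65).

```bash
python3 -m pendant '{"dp":[[0,0.3,0],[0,0.6,0],[0,0.8,0],[0,1.0,0],[0,1.1,0],[0,1.2,0],[0,1.2,0]],"delta_rot":[[0,0,0],[0,0,0],[0,0,0],[0,0,0],[0,0,0],[0,0,0],[0,0,0]],"fingers":[1,1,1,1,1,1,1]}'; python3 -m pendant '{"dp":[[0,0.1,0],[0,0.2,0],[0,0.2,0]],"delta_rot":[[0,0,0],[0,0,0],[0,0,0]],"fingers":[1,1,1]}';python3 - <<'E'
from h import *
print(togo([.6361,.1377,.0982],4.2), bot.read_state()["ft_torque"])
E
```

```text
time_s: 15.82
position: [0.6358, 0.1283, 0.0982]
eef_rot: [-2.133, -2.293, 0.013]
contact_force: [-15.0, -3.2, 16.6]
width: 0.0066
grasp_force: 44.7
time_s: 16.2
position: [0.6375, 0.1286, 0.0982]
eef_rot: [-2.133, -2.293, 0.013]
contact_force: [-14.5, -2.6, 17.3]
width: 0.0069
grasp_force: 44.8
([[0.92, -0.08, 0.0], np.float64(-0.06)], 'yaw now', np.float64(4.1), 'tilt', [-0.013, 0.0, -1.0]) [-0.55807856  3.04779383 -0.07818474]
```

```bash
python3 -m pendant '{"dp":[[0,0.1,0],[0,0.2,0],[0,0.3,0],[0,0.3,0]],"delta_rot":[[0,0,0],[0,0,0],[0,0,0],[0,0,0]],"fingers":[1,1,1,1]}';python3 - <<'E'
from h import *
print(bot.read_state()["ft_torque"])
im,K,P=snap("wrist","w5.png")
E
```

```text
time_s: 16.7
position: [0.6378, 0.1287, 0.0982]
eef_rot: [-2.13, -2.29, 0.021]
contact_force: [-21.2, -4.1, 23.0]
width: 0.0066
grasp_force: 45.5
[-0.77146121  4.55746444 -0.05383388]
```

View pics/w5.png

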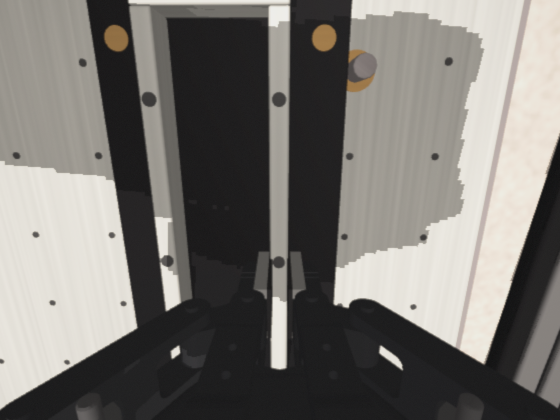

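The plate edge now touches the far dowel at (350,70). Next I'll slide it to the stop.

```bash
python3 -m pendant '{"dp":[[0,-0.2,0],[0.3,-0.2,0],[0.6,-0.2,0],[0.8,-0.2,0],[1.0,-0.2,0],[1.1,-0.2,0],[1.1,-0.2,0]],"delta_rot":[[0,0,0],[0,0,0],[0,0,0],[0,0,0],[0,0,0],[0,0,0],[0,0,0]],"fingers":[1,1,1,1,1,1,1]}'; python3 -m pendant '{"dp":[[0.1,0,0],[0.2,0,0],[0.2,0,0]],"delta_rot":[[0,0,0],[0,0,0],[0,0,0]],"fingers":[1,1,1]}'
```

```text
time_s: 17.62
position: [0.6378, 0.1292, 0.0982]
eef_rot: [-2.144, -2.292, 0.03]
contact_force: [-15.7, -17.9, 19.8]
width: 0.0065
grasp_force: 45.2
time_s: 18.0
position: [0.6378, 0.1293, 0.0982]
eef_rot: [-2.146, -2.293, 0.032]
contact_force: [-16.0, -21.6, 20.2]
width: 0.0067
grasp_force: 45.3
```

```bash
python3 - <<'E'
from h import *
a,K,P=snap("top");b,_,_=snap("scene")
a=cv2.resize(a[150:250,190:310],None,fx=5,fy=5,interpolation=cv2.INTER_CUBIC);b=cv2.resize(b[130:230,280:360],None,fx=5,fy=5,interpolation=cv2.INTER_CUBIC)
cv2.imwrite("pics/c3.png",np.hstack([a,b])[:, :800] if 0 else cv2.resize(np.hstack([a,b]),(800,400)))
E
```

```text
(no output)
```

View pics/c3.png

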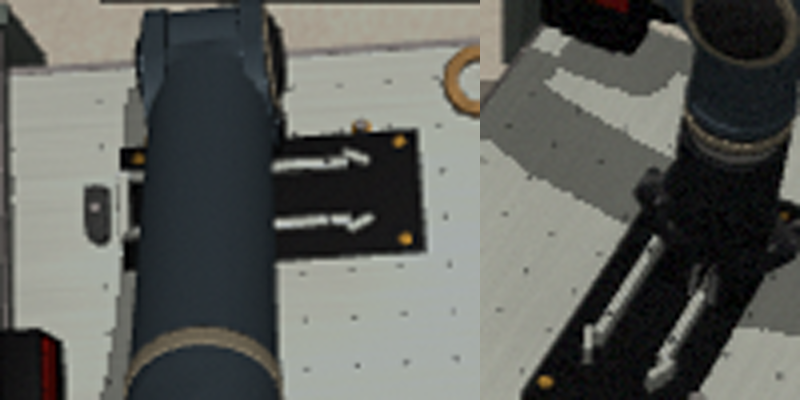

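A gap of about 8 mm remains at the stop in the top view, so the slide is stuck on friction. I'll ease the downward and x preload and continue in y.

```bash
python3 -m pendant '{"dp":[[0,-0.3,-0.2],[0,-0.5,-0.5],[0,-0.5,-0.8],[0.1,-0.5,-0.8]],"delta_rot":[[0,0,0],[0,0,0],[0,0,0],[0,0,0]],"fingers":[1,1,1,1]}'
```

```text
time_s: 18.6
position: [0.6365, 0.1396, 0.1038]
eef_rot: [-2.14, -2.3, 0.009]
contact_force: [-0.7, -7.4, -4.8]
width: 0.007
grasp_force: 42.0
```

```bash
python3 -m pendant '{"dp":[[0,0,0.2],[0,0,0.4],[0,0,0.5],[0.2,0.2,0.5],[0.2,0.4,0.5],[0.4,0.4,0.5],[0.4,0.4,0.5]],"delta_rot":[[0,0,0],[0,0,0],[0,0,0],[0,0,0],[0,0,0],[0,0,0],[0,0,0]],"fingers":[1,1,1,1,1,1,1]}';python3 - <<'E'
from h import *
print(togo([.6361,.1377,.0982],4.2),bot.read_state()["ft_torque"])
E
```

```text
time_s: 19.48
position: [0.6371, 0.1396, 0.0995]
eef_rot: [-2.141, -2.294, 0.024]
contact_force: [-10.1, -15.2, 8.1]
width: 0.0069
grasp_force: 43.5
([[-0.18, -0.11, 0.14], np.float64(-0.25)], 'yaw now', np.float64(4.0), 'tilt', [-0.013, -0.009, -1.0]) [-2.89391104  2.32843409  0.12755777]
```

```bash
python3 -m pendant '{"dp":[[0,0,0],[0,0,0],[0,0,0],[0,0,-3],[0,0,-7],[-3,-3,-11],[-7,-6,-13],[-12,-9,-13],[-12,-9,-13],[-12,-9,-13]],"delta_rot":[[0,0,0],[0,0,0],[0,0,0],[0,0,0],[0,0,0],[0,0,0],[0,0,0],[0,0,0],[0,0,0],[0,0,0]],"fingers":[0.6,0.5,0.5,0.5,0.5,0.5,0.5,0.5,0.5,0.5]}' 40;python3 - <<'E'
from h import *
im,K,P=snap("wrist","w6.png");print(K[0,0],P.tolist())
E
```

```text
time_s: 20.72
position: [0.5606, 0.0223, 0.2305]
eef_rot: [-2.137, -2.3, -0.003]
contact_force: [-0.7, 0.9, -0.4]
width: 0.0429
grasp_force: 0.0
317.57857271681087 [[0.997167778103218, -0.07204683620733793, -0.021579520504441327, 0.5548649879085122], [0.07520691872246758, 0.9529805164174722, 0.29355077023396997, 0.09792988391995225], [-0.0005845416672207987, -0.29434229855934374, 0.9556998846865254, 0.35110573144756013], [0.0, 0.0, 0.0, 1.0]]
```

View pics/w6.png

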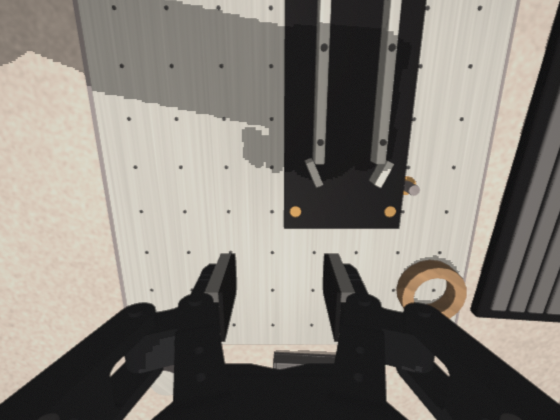

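The plate touches the near dowel at about (405,187). I'll move to the jars, clearing the top camera so I can check the jig numerically.

```bash
cat >> h.py <<'E'
def warp(im,K,P,z,box=(.35,.8,-.5,.35),s=1000):
    "metric picture: row = x, col = y, 1 mm"
    x0,x1,y0,y1=box;X,Y=np.meshgrid(np.arange(x0,x1,1/s),np.arange(y0,y1,1/s),indexing="ij")
    p=(np.c_[X.ravel(),Y.ravel(),np.full(X.size,z)]-P[:3,3])@P[:3,:3]*[1,-1,-1];q=p@K.T;q=q[:,:2]/q[:,2:]
    return cv2.remap(im,q[:,0].reshape(X.shape).astype(np.float32),q[:,1].reshape(X.shape).astype(np.float32),cv2.INTER_CUBIC)
def jig(im,K,P):
    g=cv2.cvtColor(warp(im,K,P,.07,(.42,.75,-.12,.30)),cv2.COLOR_BGR2GRAY);m=(g<60).astype(np.uint8)*255
    m=cv2.morphologyEx(m,cv2.MORPH_OPEN,np.ones((5,5)));m=cv2.morphologyEx(m,cv2.MORPH_CLOSE,np.ones((25,25)))
    out=[]
    for c in cv2.findContours(m,0,2)[0]:
        if cv2.contourArea(c)<8000:continue
        r=cv2.minAreaRect(c);b=cv2.boxPoints(r)
        if .15<max(r[1])/1000<.33:out.append(((r[0][1]/1000+.42).__round__(4),(r[0][0]/1000-.12).__round__(4),np.round(r[1],1).tolist(),round(r[2],2)))
    return out
def jars(im,K,P,z=.036):
    g=cv2.cvtColor(warp(im,K,P,z),cv2.COLOR_BGR2GRAY)
    c=cv2.HoughCircles(cv2.GaussianBlur(g,(5,5),0),cv2.HOUGH_GRADIENT,1,30,param1=80,param2=14,minRadius=17,maxRadius=23)
    return [] if c is None else [(round(.35+v/1000,3),round(-.5+u/1000,3),round(float(r),1),int(g[int(v),int(u)])) for u,v,r in c[0]]
E
python3 -m pendant '{"dp":[[-5,-2.8,0],[-10,-5.6,0],[-15,-8.5,0],[-20,-11.4,0],[-25.1,-14.2,0],[-25.1,-14.2,2],[-25.1,-14.2,2],[-25.1,-14.2,2]],"delta_rot":[[0,0,0],[0,0,0],[0,0,0],[0,0,0],[0,0,0],[0,0,0],[0,0,0],[0,0,0]],"fingers":[0,0,0,0,0,0,0,0]}'
python3 - <<'E'
from h import *
a,K,P=snap("top","top1.png");b,Ks,Ps=snap("scene","scene1.png")
o=cv2.imread("pics/top0.png");print("old",jig(o,K,P));print("new",jig(a,K,P))
for n,i,k,p in(("top0",o,K,P),("top1",a,K,P),("scene",b,Ks,Ps)):print(n,[j for j in jars(i,k,p) if j[1]<-.15])
print(togo([.436,-.238,.12],4))
E
```

```text
time_s: 21.78
position: [0.4381, -0.2381, 0.21]
eef_rot: [-2.134, -2.303, -0.001]
contact_force: [-0.1, 0.1, 0.3]
width: 0.0856
grasp_force: 0.0
old [(0.5212, 0.0701, [109.6, 263.2], 82.07)]
new [(0.6107, 0.1378, [112.9, 284.3], 85.93)]
top0 [(np.float32(0.434), np.float32(-0.24), 19.1, 159), (np.float32(0.51), np.float32(-0.402), 19.1, 158)]
top1 [(np.float32(0.434), np.float32(-0.24), 19.1, 168), (np.float32(0.632), np.float32(-0.281), 21.3, 168)]
scene [(np.float32(0.618), np.float32(-0.26), 20.2, 158), (np.float32(0.526), np.float32(-0.408), 22.4, 161), (np.float32(0.514), np.float32(-0.324), 20.2, 157), (np.float32(0.454), np.float32(-0.252), 21.1, 131)]
([[0.04, -0.18, 9.03], np.float64(0.32)], 'yaw now', np.float64(4.3), 'tilt', [-0.001, 0.002, -1.0])
```

```bash
python3 -m pendant '{"dp":[[0,-0.2,4],[0,-0.2,9],[0,-0.2,13],[0,-0.2,16],[0,-0.2,17.6],[0,-0.2,18],[0,-0.2,18],[0,-0.2,18],[0,-0.2,18],[0,-0.2,18]],"delta_rot":[[0,0,0],[0,0,0],[0,0,0],[0,0,0],[0,0,0],[0,0,0],[0,0,0],[0,0,0],[0,0,0],[0,0,0]],"fingers":[0,0,0,0,0,0,0,0.5,1,1]}' 30; python3 -m pendant '{"dp":[[0,0,0],[0,0,0],[0,0,-3],[0,0,-7],[0,0,-12]],"delta_rot":[[0,0,0],[0,0,0],[0,0,0],[0,0,0],[0,0,0]],"fingers":[1,1,1,1,1]}';  python3 - <<'E'
from h import *
# apron world: jig origin from gripped home TCP (.6371,.1396): offset (25.5, y0) unknown y -> use wrist estimates (.6114,.127)
t=np.radians(4.15);c,s=np.cos(t),np.sin(t);o=np.array([.6116,.1275])
f=lambda x,y:o+[c*x-s*y,s*x+c*y]
print("apron",f(0,-.1085),togo([*f(0,-.1085),.14],4.15),"axis",f(0,.0))
im=cv2.imread("pics/w6.png")
E
```

```text
time_s: 23.12
position: [0.4348, -0.2393, 0.0306]
eef_rot: [-2.138, -2.3, -0.001]
contact_force: [-0.2, 0.3, 4.3]
width: 0.0391
grasp_force: 29.8
time_s: 23.75
position: [0.4339, -0.239, 0.1505]
eef_rot: [-2.136, -2.297, 0.001]
contact_force: [0.4, -0.7, -0.5]
width: 0.0389
grasp_force: 30.5
apron [0.61945191 0.01928449] ([[24.41, 20.39, 1.05], np.float64(0.02)], 'yaw now', np.float64(4.2), 'tilt', [-0.004, 0.003, -1.0]) axis [0.6116 0.1275]
```

```bash
python3 - <<'E'
from h import *
K=np.array([[317.5786,0,279.212],[0,317.5786,207.6475],[0,0,1]])
P=np.array([[0.997167778103218,-0.07204683620733793,-0.021579520504441327,0.5548649879085122],[0.07520691872246758,0.9529805164174722,0.29355077023396997,0.09792988391995225],[-0.0005845416672207987,-0.29434229855934374,0.9556998846865254,0.35110573144756013],[0,0,0,1]])
a,b=w((285,228.5),.07,K,P),w((400,228.5),.07,K,P);print(a,b,np.linalg.norm(a-b),(a+b)/2, np.degrees(np.arctan2(b[1]-a[1],b[0]-a[0])))
t=np.radians(4.15);u=np.array([-np.sin(t),np.cos(t)]);print("apron",(a+b)/2+.024*u)
m=(w((320.5,142),.088,K,P)+w((382.5,142),.088,K,P))/2;m2=(w((325,20),.088,K,P)+w((394,20),.088,K,P))/2;print("lane mid",m,m2,np.degrees(np.arctan2(-(m2-m)[0],(m2-m)[1])))
print("dist along",(m-(a+b)/2)@u,(m-(a+b)/2)@[u[1],-u[0]])
E
```

```text
[ 0.56821923 -0.00856843] [ 6.76592066e-01 -3.70593895e-04] 0.1086824505486869 [ 0.62240565 -0.00446951] 4.325884582365143
apron [0.62066882 0.01946756]
lane mid [0.61533351 0.0773718 ] [0.6086848  0.16512873] 4.332608161159911
dist along 0.08213851424246617 -0.001130921057557687
```

```bash
python3 -m pendant '{"dp":[[4,3.4,0],[8.5,7.1,0],[13,10.9,0],[17.5,14.7,0],[22,18.5,0],[24.3,20.4,0],[24.3,20.4,0],[24.3,20.4,0]],"delta_rot":[[0,0,0],[0,0,0],[0,0,0],[0,0,0],[0,0,0],[0,0,0],[0,0,0],[0,0,0]],"fingers":[1,1,1,1,1,1,1,1]}';  python3 - <<'E'
from h import *
print(togo([.620,.0188,.1005],4.2))
E
```

```text
time_s: 24.75
position: [0.6196, 0.0166, 0.1498]
eef_rot: [-2.139, -2.298, 0.002]
contact_force: [-0.4, -0.8, -0.4]
width: 0.0391
grasp_force: 30.5
([[0.21, 0.07, 4.93], np.float64(-0.1)], 'yaw now', np.float64(4.1), 'tilt', [-0.003, 0.001, -1.0])
```

```bash
python3 -m pendant '{"dp":[[0.2,0.05,2],[0.2,0.05,4],[0.2,0.05,4.7],[0.2,0.05,4.95],[0.2,0.05,4.95],[0.2,0.05,4.95],[0.2,0.05,4.95]],"delta_rot":[[0,0,0],[0,0,0],[0,0,0],[0,0,0],[0,0,0],[0,0,0],[0,0,0]],"fingers":[1,1,1,1,1,0.36,0.36]}'; python3 -m pendant '{"dp":[[0,0,0],[0,0,-2.5],[0,0,-5],[-2,0,-5],[-4.3,0,-5],[-4.3,0,-5],[-4.3,0,-3],[-4.3,0,-0.5],[-4.3,0,0],[-4.3,0,0]],"delta_rot":[[0,0,0],[0,0,0],[0,0,0],[0,0,0],[0,0,0],[0,0,0],[0,0,0],[0,0,0],[0,0,0],[0,0,0]],"fingers":[0.36,0.36,0.36,0.6,1,1,1,1,1,1]}';  python3 - <<'E'
from h import *
print(togo([.620,.0188,.1005],4.2));a,K,P=snap("top");print([j for j in jars(a,K,P,.106) if j[0]>.5 and j[1]>-.2],jig(a,K,P))
E
```

```text
time_s: 25.62
position: [0.6208, 0.0199, 0.1003]
eef_rot: [-2.138, -2.299, -0.0]
contact_force: [-0.6, 0.2, -0.0]
width: 0.0547
grasp_force: 0.0
time_s: 26.88
position: [0.6235, -0.0223, 0.0996]
eef_rot: [-2.136, -2.299, 0.001]
contact_force: [0.2, 0.4, 0.6]
width: -0.0001
grasp_force: 0.0
([[4.12, -0.04, -0.08], np.float64(0.02)], 'yaw now', np.float64(4.2), 'tilt', [-0.003, 0.002, -1.0])
[] []
```

```bash
python3 -m pendant '{"dp":[[1,0,0],[2,0,0],[3.2,0,0],[4.4,0,0],[5.6,0,0],[6.8,0,0],[8,0,0],[9.2,0,0],[10,0,0],[10,0,0]],"delta_rot":[[0,0,0],[0,0,0],[0,0,0],[0,0,0],[0,0,0],[0,0,0],[0,0,0],[0,0,0],[0,0,0],[0,0,0]],"fingers":[1,1,1,1,1,1,1,1,1,1]}'; python3 -m pendant '{"dp":[[0,0,-4],[0,0,-10],[-6,-2,-12],[-12,-4,-12],[-18,-6,-12],[-24,-8.2,-12],[-30,-10,-12],[-32,-12,-12],[-32,-12,-12]],"delta_rot":[[0,0,0],[0,0,0],[0,0,0],[0,0,0],[0,0,0],[0,0,0],[0,0,0],[0,0,0],[0,0,0]],"fingers":[1,1,0.5,0,0,0,0,0,0]}';  python3 - <<'E'
from h import *
a,K,P=snap("top","top2.png");print([j for j in jars(a,K,P,.106) if j[0]>.5 and j[1]>-.2],jig(a,K,P),[j for j in jars(a,K,P) if j[1]<-.2])
b,Ks,Ps=snap("scene","scene2.png");print([j for j in jars(b,Ks,Ps,.106) if j[0]>.55 and j[1]>-.2],[j for j in jars(b,Ks,Ps) if j[1]<-.2])
wi,Kw,Pw=snap("wrist","w7.png");print(jars(wi,Kw,Pw))
print(togo([.513,-.321,.21],4.2))
E
```

```text
time_s: 28.18
position: [0.6164, 0.078, 0.1005]
eef_rot: [-2.135, -2.3, -0.001]
contact_force: [0.5, -0.0, 0.2]
width: -0.0001
grasp_force: 0.0
time_s: 29.3
position: [0.5177, -0.2552, 0.2204]
eef_rot: [-2.147, -2.291, 0.001]
contact_force: [0.2, 0.3, -0.2]
width: 0.0854
grasp_force: 0.0
[(np.float32(0.612), np.float32(0.109), 20.2, 170), (np.float32(0.702), np.float32(-0.062), 21.3, 167)] [(0.6108, 0.1377, [112.8, 284.2], 85.93)] [(np.float32(0.632), np.float32(-0.281), 21.3, 148), (np.float32(0.432), np.float32(-0.416), 17.7, 27)]
[(np.float32(0.614), np.float32(0.108), 19.1, 163), (np.float32(0.727), np.float32(-0.084), 19.6, 165)] [(np.float32(0.618), np.float32(-0.262), 20.2, 162), (np.float32(0.526), np.float32(-0.41), 19.1, 169), (np.float32(0.514), np.float32(-0.324), 20.2, 163)]
[(np.float32(0.64), np.float32(-0.284), 22.4, 168), (np.float32(0.514), np.float32(-0.308), 17.9, 179), (np.float32(0.512), np.float32(-0.402), 19.1, 164)]
([[-7.0, -1.31, 0.99], np.float64(0.05)], 'yaw now', np.float64(4.2), 'tilt', [-0.001, 0.003, -1.0])
```

```bash
python3 -m pendant '{"dp":[[-4,-0.7,0],[-7.15,-1.2,2],[-7.15,-1.2,7],[-7.15,-1.2,12],[-7.15,-1.2,16.5],[-7.15,-1.2,18.6],[-7.15,-1.2,19],[-7.15,-1.2,19],[-7.15,-1.2,19],[-7.15,-1.2,19]],"delta_rot":[[0,0,0],[0,0,0],[0,0,0],[0,0,0],[0,0,0],[0,0,0],[0,0,0],[0,0,0],[0,0,0],[0,0,0]],"fingers":[0,0,0,0,0,0,0,0.5,1,1]}' 30; python3 -m pendant '{"dp":[[0,0,0],[0,0,0],[0,0,-3],[0,0,-7],[0,0,-12]],"delta_rot":[[0,0,0],[0,0,0],[0,0,0],[0,0,0],[0,0,0]],"fingers":[1,1,1,1,1]}';  python3 - <<'E'
from h import *
print(togo([.6202,.0190,.15],4.2))
E
```

```text
time_s: 30.7
position: [0.5142, -0.3237, 0.0317]
eef_rot: [2.139, 2.301, 0.002]
contact_force: [-0.6, 0.6, 4.0]
width: 0.0392
grasp_force: 30.0
time_s: 31.32
position: [0.5128, -0.3229, 0.1509]
eef_rot: [-2.137, -2.298, 0.0]
contact_force: [1.1, -0.0, -0.7]
width: 0.0392
grasp_force: 30.4
([[33.32, 13.19, 0.14], np.float64(-0.04)], 'yaw now', np.float64(4.2), 'tilt', [-0.003, 0.003, -1.0])
```

```bash
python3 -m pendant '{"dp":[[4,1.6,0],[9,3.6,0],[14,5.6,0],[19,7.5,0],[24,9.5,0],[29,11.5,0],[33.3,13.2,0],[33.3,13.2,0],[33.3,13.2,0]],"delta_rot":[[0,0,0],[0,0,0],[0,0,0],[0,0,0],[0,0,0],[0,0,0],[0,0,0],[0,0,0],[0,0,0]],"fingers":[1,1,1,1,1,1,1,1,1]}';  python3 - <<'E'
from h import *
print(togo([.6203,.0190,.1010],4.2))
E
```

```text
time_s: 32.45
position: [0.6205, 0.0175, 0.1507]
eef_rot: [-2.138, -2.299, 0.001]
contact_force: [-1.7, -0.9, -1.5]
width: 0.039
grasp_force: 30.4
([[0.14, -0.01, 4.97], np.float64(-0.06)], 'yaw now', np.float64(4.1), 'tilt', [-0.002, 0.001, -1.0])
```

```bash
python3 -m pendant '{"dp":[[0.1,0,2],[0.1,0,4],[0.1,0,4.7],[0.1,0,4.9],[0.1,0,4.9],[0.1,0,4.9],[0.1,0,4.9]],"delta_rot":[[0,0,0],[0,0,0],[0,0,0],[0,0,0],[0,0,0],[0,0,0],[0,0,0]],"fingers":[1,1,1,1,1,0.36,0.36]}'; python3 -m pendant '{"dp":[[0,0,0],[0,0,-2.5],[0,0,-5],[-2,0,-5],[-4.3,0,-5],[-4.3,0,-5],[-4.3,0,-3],[-4.3,0,-0.5],[-4.3,0,0],[-4.3,0,0]],"delta_rot":[[0,0,0],[0,0,0],[0,0,0],[0,0,0],[0,0,0],[0,0,0],[0,0,0],[0,0,0],[0,0,0],[0,0,0]],"fingers":[0.36,0.36,0.36,0.6,1,1,1,1,1,1]}';  python3 - <<'E'
from h import *
print(togo([.6163,.078,.1005],4.2))
E
```

```text
time_s: 33.33
position: [0.6209, 0.0193, 0.1013]
eef_rot: [-2.138, -2.299, -0.0]
contact_force: [0.0, -0.0, 0.0]
width: 0.0542
grasp_force: 0.0
time_s: 34.58
position: [0.6235, -0.0228, 0.1006]
eef_rot: [-2.136, -2.299, 0.001]
contact_force: [0.1, -0.9, -0.2]
width: 0.0003
grasp_force: 0.0
([[10.11, 0.02, 0.03], np.float64(0.02)], 'yaw now', np.float64(4.2), 'tilt', [-0.003, 0.002, -1.0])
```

```bash
python3 -m pendant '{"dp":[[1,0,0],[2,0,0],[3.2,0,0],[4.4,0,0],[5.6,0,0],[6.8,0,0],[8,0,0],[9.2,0,0],[10,0,0],[10,0,0]],"delta_rot":[[0,0,0],[0,0,0],[0,0,0],[0,0,0],[0,0,0],[0,0,0],[0,0,0],[0,0,0],[0,0,0],[0,0,0]],"fingers":[1,1,1,1,1,1,1,1,1,1]}'; python3 -m pendant '{"dp":[[0,0,-4],[0,0,-10],[-6,-1.7,-12],[-12,-3.4,-12],[-18,-5.2,-12],[-24,-7,-12],[-30,-9,-12],[-36,-11,-12],[-40,-12.4,-12],[-40,-12.4,-12]],"delta_rot":[[0,0,0],[0,0,0],[0,0,0],[0,0,0],[0,0,0],[0,0,0],[0,0,0],[0,0,0],[0,0,0],[0,0,0]],"fingers":[1,1,0.5,0,0,0,0,0,0,0]}';  python3 - <<'E'
from h import *
a,K,P=snap("top","top3.png");print([j for j in jars(a,K,P,.106) if j[0]>.5 and j[1]>-.2],jig(a,K,P),[j for j in jars(a,K,P) if j[1]<-.2])
b,Ks,Ps=snap("scene","scene3.png");print([j for j in jars(b,Ks,Ps,.106) if j[0]>.55 and j[1]>-.2],[j for j in jars(b,Ks,Ps) if j[1]<-.2])
wi,Kw,Pw=snap("wrist","w8.png");print(jars(wi,Kw,Pw))
print(togo([.512,-.400,.21],4.2))
E
```

```text
time_s: 35.83
position: [0.6164, 0.0776, 0.1015]
eef_rot: [-2.135, -2.3, -0.001]
contact_force: [-0.7, -0.0, -0.9]
width: -0.0
grasp_force: 0.0
time_s: 37.08
position: [0.5192, -0.3371, 0.2212]
eef_rot: [-2.149, -2.29, 0.003]
contact_force: [0.5, 0.3, -0.3]
width: 0.0857
grasp_force: 0.0
[(np.float32(0.607), np.float32(0.15), 19.1, 173), (np.float32(0.61), np.float32(0.108), 19.1, 173), (np.float32(0.702), np.float32(-0.062), 21.3, 169)] [(0.6108, 0.1377, [112.8, 284.2], 85.91)] [(np.float32(0.632), np.float32(-0.28), 19.9, 173)]
[(np.float32(0.614), np.float32(0.108), 19.0, 159), (np.float32(0.612), np.float32(0.147), 19.1, 159), (np.float32(0.732), np.float32(-0.093), 20.2, 162)] [(np.float32(0.62), np.float32(-0.26), 20.2, 161), (np.float32(0.512), np.float32(-0.402), 21.0, 160)]
[(np.float32(0.64), np.float32(-0.274), 22.4, 166), (np.float32(0.512), np.float32(-0.402), 19.0, 172)]
([[-6.84, -1.56, 1.05], np.float64(0.03)], 'yaw now', np.float64(4.2), 'tilt', [-0.002, 0.003, -1.0])
```

```bash
python3 -m pendant '{"dp":[[-4,-0.9,0],[-6.9,-1.55,2],[-6.9,-1.55,7],[-6.9,-1.55,12],[-6.9,-1.55,16.5],[-6.9,-1.55,18.6],[-6.9,-1.55,19],[-6.9,-1.55,19],[-6.9,-1.55,19],[-6.9,-1.55,19]],"delta_rot":[[0,0,0],[0,0,0],[0,0,0],[0,0,0],[0,0,0],[0,0,0],[0,0,0],[0,0,0],[0,0,0],[0,0,0]],"fingers":[0,0,0,0,0,0,0,0.5,1,1]}' 30; python3 -m pendant '{"dp":[[0,0,0],[0,0,0],[0,0,-3],[0,0,-7],[0,0,-12]],"delta_rot":[[0,0,0],[0,0,0],[0,0,0],[0,0,0],[0,0,0]],"fingers":[1,1,1,1,1]}';  python3 - <<'E'
from h import *
print(togo([.6202,.0190,.15],4.2))
E
```

```text
time_s: 38.48
position: [0.5122, -0.4021, 0.0327]
eef_rot: [2.139, 2.301, 0.001]
contact_force: [-0.7, 0.2, 3.6]
width: 0.0391
grasp_force: 30.2
time_s: 39.1
position: [0.5111, -0.4011, 0.1515]
eef_rot: [-2.136, -2.297, -0.0]
contact_force: [0.4, 0.4, -0.6]
width: 0.0393
grasp_force: 30.4
([[41.11, 13.94, 0.24], np.float64(-0.04)], 'yaw now', np.float64(4.2), 'tilt', [-0.003, 0.003, -1.0])
```

```bash
python3 -m pendant '{"dp":[[5,1.7,0],[10.5,3.6,0],[16,5.4,0],[21.5,7.3,0],[27,9.2,0],[32.5,11,0],[38,12.9,0],[41.1,13.95,0],[41.1,13.95,0],[41.1,13.95,0]],"delta_rot":[[0,0,0],[0,0,0],[0,0,0],[0,0,0],[0,0,0],[0,0,0],[0,0,0],[0,0,0],[0,0,0],[0,0,0]],"fingers":[1,1,1,1,1,1,1,1,1,1]}';  python3 - <<'E'
from h import *
print(togo([.6203,.0190,.1025],4.2))
E
```

```text
time_s: 40.35
position: [0.6205, 0.017, 0.1517]
eef_rot: [-2.139, -2.298, 0.001]
contact_force: [1.0, 0.1, -0.6]
width: 0.039
grasp_force: 30.4
([[0.2, -0.0, 4.92], np.float64(-0.11)], 'yaw now', np.float64(4.1), 'tilt', [-0.002, 0.001, -1.0])
```

```bash
python3 -m pendant '{"dp":[[0.2,0,2],[0.2,0,4],[0.2,0,4.7],[0.2,0,4.9],[0.2,0,4.9],[0.2,0,4.9],[0.2,0,4.9]],"delta_rot":[[0,0,0],[0,0,0],[0,0,0],[0,0,0],[0,0,0],[0,0,0],[0,0,0]],"fingers":[1,1,1,1,1,0.36,0.36]}'; python3 -m pendant '{"dp":[[0,0,0],[0,0,-2.5],[0,0,-5],[-2,0,-5],[-4.3,0,-5],[-4.3,0,-5],[-4.3,0,-3],[-4.3,0,-0.5],[-4.3,0,0.1],[-4.3,0,0.1]],"delta_rot":[[0,0,0],[0,0,0],[0,0,0],[0,0,0],[0,0,0],[0,0,0],[0,0,0],[0,0,0],[0,0,0],[0,0,0]],"fingers":[0.36,0.36,0.36,0.6,1,1,1,1,1,1]}';  python3 - <<'E'
from h import *
print(togo([.6163,.078,.1005],4.2))
E
```

```text
time_s: 41.22
position: [0.6208, 0.0203, 0.1023]
eef_rot: [-2.138, -2.299, -0.0]
contact_force: [0.1, 0.1, 0.1]
width: 0.0549
grasp_force: 0.0
time_s: 42.48
position: [0.6234, -0.0218, 0.1005]
eef_rot: [-2.136, -2.299, 0.001]
contact_force: [-0.5, -0.3, 0.5]
width: 0.0002
grasp_force: 0.0
([[10.0, 0.03, 0.02], np.float64(0.02)], 'yaw now', np.float64(4.2), 'tilt', [-0.003, 0.002, -1.0])
```

```bash
python3 -m pendant '{"dp":[[1,0,0],[2.2,0,0],[3.6,0,0],[5,0,0],[6.4,0,0],[7.8,0,0],[9.2,0,0],[10.6,0,0],[12,0,0],[13,0,0]],"delta_rot":[[0,0,0],[0,0,0],[0,0,0],[0,0,0],[0,0,0],[0,0,0],[0,0,0],[0,0,0],[0,0,0],[0,0,0]],"fingers":[1,1,1,1,1,1,1,1,1,1]}'; python3 -m pendant '{"dp":[[0.3,0,0],[0.6,0,0],[0.8,0,0],[0.8,0,0]],"delta_rot":[[0,0,0],[0,0,0],[0,0,0],[0,0,0]],"fingers":[1,1,1,1]}';python3 -m pendant '{"dp":[[0.2,0,0],[0.4,0,0],[0.6,0,0],[0.6,0,0],[0.6,0,0]],"delta_rot":[[0,0,0],[0,0,0],[0,0,0],[0,0,0],[0,0,0]],"fingers":[1,1,1,1,1]}'
```

```text
time_s: 43.72
position: [0.6143, 0.1082, 0.1018]
eef_rot: [-2.137, -2.3, -0.0]
contact_force: [0.8, -2.4, 1.7]
width: 0.0001
grasp_force: 1.1
time_s: 44.22
position: [0.6136, 0.1153, 0.1017]
eef_rot: [-2.137, -2.298, -0.0]
contact_force: [0.4, -1.8, 0.3]
width: -0.0001
grasp_force: 0.5
time_s: 44.85
position: [0.6134, 0.1189, 0.1017]
eef_rot: [-2.141, -2.299, 0.003]
contact_force: [-0.0, -5.1, 1.1]
width: 0.0003
grasp_force: 2.8
```

```bash
python3 -m pendant '{"dp":[[0.2,0,0],[0.4,0,0],[0.4,0,0],[0.4,0,0]],"delta_rot":[[0,0,0],[0,0,0],[0,0,0],[0,0,0]],"fingers":[1,1,1,1]}';python3 -m pendant '{"dp":[[-0.6,0,0],[-1.5,0,0],[-1.5,0,-5],[-1.5,0,-10],[-7,-2,-12],[-13,-4,-12],[-19,-6,-12],[-25,-8,-12],[-25,-8,-12]],"delta_rot":[[0,0,0],[0,0,0],[0,0,0],[0,0,0],[0,0,0],[0,0,0],[0,0,0],[0,0,0],[0,0,0]],"fingers":[1,1,1,1,1,1,1,1,1]}'; python3 - <<'E'
from h import *
a,K,P=snap("top","top4.png");print([j for j in jars(a,K,P,.106) if j[0]>.5 and j[1]>-.2],jig(a,K,P),[j for j in jars(a,K,P) if j[1]<-.2])
b,Ks,Ps=snap("scene","scene4.png");print([j for j in jars(b,Ks,Ps,.106) if j[0]>.55 and j[1]>-.2],[j for j in jars(b,Ks,Ps) if j[1]<-.2])
A=cv2.resize(a[155:255,190:320],None,fx=4,fy=4,interpolation=cv2.INTER_CUBIC);B=cv2.resize(b[120:220,270:370-30],None,fx=4,fy=4,interpolation=cv2.INTER_CUBIC);cv2.imwrite("pics/c4.png",np.hstack([A,B]))
E
```

```text
time_s: 45.35
position: [0.6135, 0.1191, 0.1018]
eef_rot: [2.142, 2.295, -0.007]
contact_force: [1.1, -11.0, 0.5]
width: 0.0001
grasp_force: 5.7
time_s: 46.48
position: [0.5497, -0.1358, 0.2221]
eef_rot: [-2.149, -2.29, 0.0]
contact_force: [0.7, 0.3, 0.3]
width: -0.0001
grasp_force: 0.0
[(np.float32(0.606), np.float32(0.229), 22.4, 165), (np.float32(0.606), np.float32(0.189), 20.2, 166), (np.float32(0.704), np.float32(-0.062), 22.4, 166), (np.float32(0.607), np.float32(0.15), 21.2, 168)] [(0.6109, 0.1371, [113.6, 285.6], 86.17)] []
[(np.float32(0.727), np.float32(-0.084), 19.6, 162), (np.float32(0.61), np.float32(0.149), 20.2, 160), (np.float32(0.606), np.float32(0.188), 21.3, 161), (np.float32(0.607), np.float32(0.228), 20.2, 162), (np.float32(0.622), np.float32(0.119), 17.9, 78)] [(np.float32(0.618), np.float32(-0.262), 21.3, 162)]
```

View pics/c4.png

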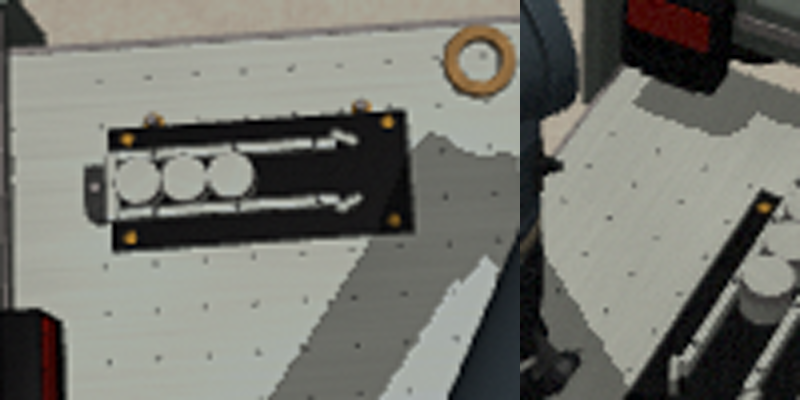

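The jig is against both dowels at (153,120) and (361,105) and against the stop at (105,195). The three jars sit tight against the end wall. I'll finish with one gentle seating push on the jig's near edge.

```bash
python3 - <<'E'
from h import *
print(togo([.529,.1216,.12],4.2))
E
python3 -m pendant '{"dp":[[5,0,0],[10,0,0],[15,0,0],[20,0,0],[25.5,-0.2,0],[25.5,-0.2,3],[25.5,-0.2,7],[25.5,-0.2,10],[25.5,-0.2,10]],"delta_rot":[[0,0,0],[0,0,0],[0,0,0],[0,0,0],[0,0,0],[0,0,0],[0,0,0],[0,0,0],[0,0,0]],"fingers":[1,1,1,1,1,1,1,1,1]}'; python3 - <<'E'
from h import *
print(togo([.529,.1216,.086],4.2))
E
```

```text
([[25.24, -0.44, 10.23], np.float64(-0.1)], 'yaw now', np.float64(4.1), 'tilt', [-0.001, 0.003, -1.0])
time_s: 47.7
position: [0.5288, 0.1264, 0.1198]
eef_rot: [-2.131, -2.301, 0.006]
contact_force: [-0.4, -0.5, -0.0]
width: -0.0001
grasp_force: 0.0
([[-0.49, 0.0, 3.38], np.float64(0.19)], 'yaw now', np.float64(4.4), 'tilt', [-0.007, 0.001, -1.0])
```

```bash
python3 -m pendant '{"dp":[[-0.3,0,1.5],[-0.3,0,3],[-0.3,0,3.4],[-0.3,0.4,3.4],[-0.3,0.7,3.4],[-0.3,1,3.4],[-0.3,1.2,3.4],[-0.3,1.2,3.4]],"delta_rot":[[0,0,0],[0,0,0],[0,0,0],[0,0,0],[0,0,0],[0,0,0],[0,0,0],[0,0,0]],"fingers":[1,1,1,1,1,1,1,1]}';python3 -m pendant '{"dp":[[0,0.2,0],[0,0.4,0],[0,0.4,0]],"delta_rot":[[0,0,0],[0,0,0],[0,0,0]],"fingers":[1,1,1]}'
```

```text
time_s: 48.7
position: [0.5432, 0.1221, 0.088]
eef_rot: [-2.138, -2.299, -0.001]
contact_force: [0.2, -0.5, 0.7]
width: -0.0002
grasp_force: 0.0
time_s: 49.08
position: [0.5472, 0.1224, 0.0879]
eef_rot: [-2.138, -2.299, -0.001]
contact_force: [0.5, -0.0, 0.5]
width: -0.0002
grasp_force: 0.0
```

```bash
python3 -m pendant '{"dp":[[0,0,0.2],[0,0.2,0.2],[0,0.4,0.2],[0,0.4,0.2]],"delta_rot":[[0,0,0],[0,0,0],[0,0,0],[0,0,0]],"fingers":[1,1,1,1]}';python3 -m pendant '{"dp":[[0,0.2,0],[0,0.3,0],[0,0.3,0]],"delta_rot":[[0,0,0],[0,0,0],[0,0,0]],"fingers":[1,1,1]}';python3 - <<'E'
from h import *
snap("wrist","w9.png")
E
```

```text
time_s: 49.58
position: [0.5505, 0.1227, 0.0857]
eef_rot: [-2.137, -2.298, 0.001]
contact_force: [-2.8, -1.6, 1.5]
width: 0.0002
grasp_force: 1.1
time_s: 49.95
position: [0.5508, 0.1227, 0.0857]
eef_rot: [-2.133, -2.295, 0.008]
contact_force: [-9.3, -1.1, 7.6]
width: -0.0001
grasp_force: 4.9
```

```bash
python3 -m pendant '{"dp":[[0,0.2,0],[0,0.3,0],[0,0.3,0]],"delta_rot":[[0,0,0],[0,0,0],[0,0,0]],"fingers":[1,1,1]}';python3 -m pendant '{"dp":[[0,-1,0],[0,-2,0],[0,-2,-5],[0,-2,-11],[-6,-2,-14],[-12,-4,-14],[-18,-6,-14],[-24,-8,-14],[-30,-10,-14],[-30,-10,-14]],"delta_rot":[[0,0,0],[0,0,0],[0,0,0],[0,0,0],[0,0,0],[0,0,0],[0,0,0],[0,0,0],[0,0,0],[0,0,0]],"fingers":[1,1,1,1,1,1,1,1,1,1]}'; python3 - <<'E'
from h import *
a,K,P=snap("top","top5.png");print([j for j in jars(a,K,P,.106) if j[0]>.5 and j[1]>-.2],jig(a,K,P),[j for j in jars(a,K,P) if j[1]<-.2])
b,Ks,Ps=snap("scene","scene5.png")
A=cv2.resize(a[150:280,180:430],(800,416),interpolation=cv2.INTER_CUBIC);cv2.imwrite("pics/c5.png",A)
E
```

```text
time_s: 50.38
position: [0.5511, 0.1227, 0.0857]
eef_rot: [-2.13, -2.292, 0.014]
contact_force: [-14.8, -1.7, 15.9]
width: -0.0001
grasp_force: 9.0
time_s: 51.62
position: [0.4775, -0.1889, 0.226]
eef_rot: [2.15, 2.291, -0.0]
contact_force: [-0.3, 0.4, -0.3]
width: 0.0001
grasp_force: 0.0
[(np.float32(0.602), np.float32(0.228), 19.1, 166), (np.float32(0.608), np.float32(0.149), 20.2, 167), (np.float32(0.606), np.float32(0.189), 20.2, 164), (np.float32(0.704), np.float32(-0.062), 22.4, 163)] [(0.6108, 0.1378, [112.7, 284.3], 85.91)] []
```

View pics/c5.png

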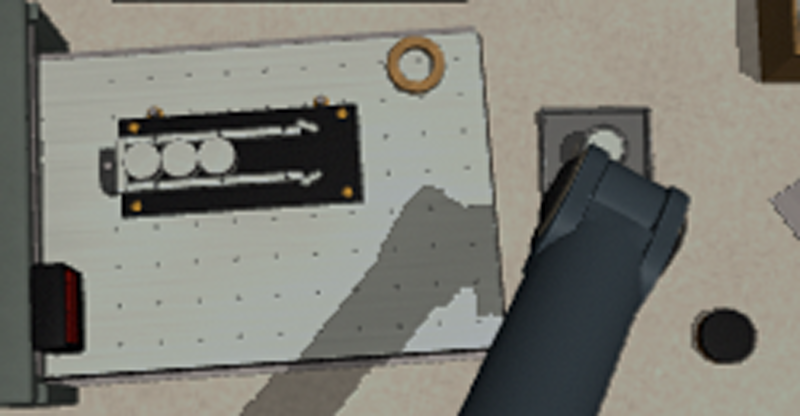

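The final view shows the jig flush with both dowels and the stop, and three jars closed up at (140–217,158). The tin stands in the tray at (605,148), and the tape and pot are where they were.

```bash
python3 -c "
from cell import bot
print(bot.sign_off())"
```

```text
the job is handed in; nothing more can be done
None
```

The job is handed in at about 52 s of robot time: the varnish tin is in the tray, the jig is home against both dowels and the stop, and all three jars on the bench are closed up against the lane's end wall.

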